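# Roll the turned blank up the carving cradle and shut the keeper

## Robot

A 7-joint arm with a two-finger parallel gripper is mounted at the origin on the work surface. World frame = base frame: x ahead of the robot, y to its left, z up, the work surface at z = 0. Lengths are in mm, angles in rad, forces in N, time in s.
With the tool pointing down it reaches from about 350 to 900 mm from the base axis. Payload 19.9 kg.
Tool frame: the origin (TCP) lies midway between the tips of the shut fingers; the grasp point (between the pads) lies 19 mm behind it; z points along the fingers, y is the line along which they close (so a half turn about z gives the same grasp; the last joint's range is limited). The gripper opens to 85 mm and grips with 20 to 120 N. Pads are 22 mm wide; open, the fingers measure 114 mm over their backs; the gripper's body (76 mm by 85 mm) begins 54 mm behind the grasp point. The pads swing forward as they close: fully open they stand 13 mm farther back than shut.
Start: joints at [-1.173, 0.417, -0.01, 1.614, 0.005, 1.111, -0.053], TCP at [266.086, 565.508, 231.26] pointing down, gripper open.
Joint ranges: [-2.81, 2.81], [-0.39, 2.02], [-1.27, 1.25], [0.06, 2.57], [-1.19, 4.33], [0.19, 2], [-2.82, 2.82]. Speed limits (rad/s): [1.89, 1.89, 2.39, 2.39, 3.01, 3.01, 3.01].

## Interface

Orientations are given as a 3x3 rotation matrix whose columns are the frame's x, y, z axes.
In Python, from bench import * gives the robot as it stands.
- The arm moves only by the shell command python3 -m jog 'ROWS'. ROWS is a JSON object of lists of equal length, an entry for each row: "linear": the shift along the tool's x, y, z in mm, a list of three; "roll": the turn about the tool's z in rad; "gripper": the opening in per cent of the stroke, from 0 (shut) to 100 (fully open). In form: {"linear": [[dx, dy, dz], ...], "roll": [roll, ...], "gripper": [gripper, ...]}. A call has 1 to 5 rows; each row shifts and turns the commanded pose from where the row before left it, along the tool's axes as they then stand; what a row does not reach is not made up. A row lasts 1/10 s, in which the tool goes at most 50 mm and 8.59 degrees, less where a joint would pass 70% of its speed; a pose out of reach is approached as far as the arm can. A call with a gripper value outside its range is refused whole. The fingers move at their own pace and stop on an object; the grip force is fixed at half the most. Time passes only in rows, so rows that do not move let the fingers close. It gives the time, the measured TCP pose, the force, the opening and the grip force at its end, in the units of the state.
- get_state(): the state, without advancing time (a new reading comes with each control period).
- get_image(name): name is "scene" or "top"; returns a dict with "color" (420x560x3 uint8, red, green, blue), "fx", "fy", "cx", "cy" (pixels), "rvec" (rotation vector, rad) and "tvec" (3), from world to camera coordinates, as OpenCV has them. Camera axes: x right, y down, z forward; pixel columns grow to the right and rows downward; lengths in mm; the calibration is good to about 2 mm. A picture is of the moment at which its call begins. There is no depth.
- hand_in(): hands the job in; it is judged then, once.
The state is a dict: "time": time; "qpos": joint angles; "qd": joint speeds; "tau": joint torques, N m; "tool_pos": TCP position; "orientation": TCP orientation; "ft_force": force on the tool from outside, world axes, zero at the start; "ft_torque": the same for the moment, N m; "gripper_width": finger opening in mm; "grip_force": force on a finger pad.
Only numpy, scipy, OpenCV 4.12 (cv2) and the standard library are available. Lean on these libraries where they do the work, as an engineer would, in place of code of your own. Each camera call takes 0.05 s, during which the arm holds its last target. There are 200 camera calls.

## Task

Set up the carving cradle for the carver: with a fingertip, gently push the turned wooden drum that lies at the foot of the sloped gutter, so that it rolls up the gutter, over the crest and down into the seat against the end stop, where it cannot roll back. Then push the wooden turn-button keeper round until it lies fully across the gutter behind the drum. Only push, do not lift or throw the drum, and leave everything else on the bench where it is.

Things in the scene. Friction and masses are not known exactly. Their poses are not given: they have to be found in the camera images.
- gutter: Sloped wooden gutter of the carving cradle, fixed, rising at 8 degrees. Origin on its floor (40 mm above the bench), mid-width, at the inner face of the foot ledge (12 mm thick, 12 mm high); x up the slope along the floor, y to the left looking uphill, z square to the floor. 72 mm wide inside, between side rails 15 mm thick with tops at z = 20 mm. Base board below: 300 x 146 x 18 mm.
- crest (a point): Upper edge of the gutter's flat floor: x = 178 mm, y = 0, z = 0 in the gutter's frame, axes as the gutter's. Short of it the drum rolls back to the foot. Past it the floor steps down 4 mm and falls at 4 degrees to the level towards the end stop: this hollow is the seat, and a drum whose centre has passed the crest rolls into it by itself and stays.
- stop_face (a point): Point on the face of the end stop, a cross board at the top of the gutter square to its floor: x = 228 mm, y = 0, z = 20 mm in the gutter's frame. The stop is 22 mm thick, 102 mm wide and reaches z = 52 mm.
- seat (a point): Where the drum's centre is when it lies in the seat against the end stop: x = 200 mm, y = 0, z = 20 mm in the gutter's frame, whose axes it shares.
- blank: The turned drum to be rolled: plain light wood, 56 mm in diameter, 64 mm long, 0.08 to 0.15 kg, three fine grooves round it. Origin at its centre; its own y is its rolling axis, which lies across the gutter. It starts lying at the foot of the gutter against the foot ledge, its centre about 23 mm up the slope from the ledge's inner face and 28 mm above the floor; the rails reach below its middle.
- keeper (a joint): Angle of the keeper, rad: a dark wooden bar (turn-button), 20 mm wide, 15 mm thick, on a screw on the left rail, turning parallel to the gutter floor. 0 = shut, straight across the gutter (hard stop). 1.57 = pointing down the slope along the left rail; 2.6 = its limit, pointing out to the left and somewhat downhill. Starts at 1.8 to 2.4. Stays where left; about 0.4 N near its end turns it.
- keeper_dowel (a point): Top of the dowel (8 mm across, 24 mm tall) on the right rail that marks the shut keeper, which then lies just downhill of it and about 4 mm behind the seated drum: x = 172 mm, y = -43.5 mm, z = 44 mm in the gutter's frame.
- keeper_pivot (a point): Centre of the keeper's screw at mid-thickness of the bar: x = 158 mm, y = 43.5 mm, z = 28.5 mm in the gutter's frame. The bar's underside is 1 mm above the rail.
- keeper_end (a point): Middle of the free end of the keeper bar, at mid-thickness, 98 mm from the screw.
- spare_a: One of two spare drums of the same size as the blank, standing on end on the bench to the right of the gutter. Origin at the centre of its underside. To be left alone.
- spare_b: The other spare drum standing on end to the right of the gutter. Origin at the centre of its underside. To be left alone.
- gouge_a: A carving gouge, 250 mm long, lying on the bench to the right of the cradle; wooden handle 24 mm thick. Origin under the ferrule. To be left alone.
- gouge_b: A wider carving gouge, 240 mm long, lying on the bench to the left of the cradle. Origin under the ferrule. To be left alone.
- panel_block: A light wooden block with a raised frame on it, 130 x 85 x 25 mm, lying left of the cradle's upper end. Origin under its centre. To be left alone.
- mallet: A dark turned carver's mallet, 235 mm tall, standing on its head far to the right. Origin at the centre of its underside. To be left alone.
- half_round: A carved wooden block with a half-round top, 130 x 75 x 66 mm, lying far to the right. Origin under its middle. To be left alone.
Not all that is in view belongs to the job. What is shaped like the blank but green or purple is not meant.

How it is judged (in metres and radians):
On the way, in this order (a step that is already met when the one before it is completed fails the run):
1. the drum lies in the seat against the end stop, the keeper still open (distance between blank and seat below 0.008 m and linear speed of blank below 0.03 m/s and value of joint keeper above 0.5 rad), for 0.2 s.
2. the keeper is swung shut across the gutter behind it (value of joint keeper below 0.08 rad), for 0.1 s.
At the end, for the whole second after the job is handed in: The drum lies at rest in the seat, its centre within 8 mm of the seat point and its axis across the gutter within 0.15 rad, and the keeper is shut across the gutter to within 0.08 rad (distance between blank and seat below 0.008 m and angle between the y axis of blank and the y axis of gutter, either way round below 0.15 rad and linear speed of blank below 0.02 m/s and value of joint keeper below 0.08 rad and velocity of joint keeper below 0.05 rad/s); the robot touches nothing.
It fails at once if the drum is lifted more than 8 mm off the gutter floor, or pushed out over its foot or rails (z of blank in the frame of gutter above 0.036 m).
It fails at once if the drum is thrown (faster than 0.8 m/s) (linear speed of blank above 0.8 m/s).
It fails at once if the fingers press on the drum with more than 20 N (contact force between the fingers and blank above 20 N).
It fails at once if something else on the bench is moved by more than 25 mm (distance of any of spare_a, spare_b, gouge_a, gouge_b, panel_block, mallet, half_round from where it was at the start of the episode above 0.025 m).
It also fails if it takes over 51 s, if anything falls off the work surface, if the arm or the gripper's body presses on something with over 40 N, if the wrist force passes 120 N, or if a joint passes its speed limit or range.

## Working session

There is one attempt and no reset: what is moved stays moved. The work goes in short steps, Python scripts to look and compute and a shell command to move; the robot and the scene stay as the last step left them, time stands still between calls to the robot, and variables do not carry over. Pictures are saved under pics/ and viewed, at most 10 in all, crops included, and the job is handed in when it is done.

```bash
mkdir -p pics
python3 - <<'E'
from bench import *
import cv2,numpy as np
for n in("scene","top"):
    i=get_image(n);cv2.imwrite(f"pics/{n}0.png",i["color"][...,::-1]);print(n,i["fx"],i["fy"],i["cx"],i["cy"],i["rvec"],i["tvec"])
s=get_state();print(s["time"],s["tool_pos"],s["orientation"],s["gripper_width"])
E
```

```text
scene 539.7893603963829 539.7893603963829 274.6785020001706 209.10626621784826 [ 0.81295388  2.46808092 -1.21335385] [ 521.8267186   -64.53867404 1874.911482  ]
top 382.08772172974653 382.08772172974653 282.46059396717214 213.9208461706066 [ 2.19667434 -2.18518668  0.1005291 ] [-119.87141925  540.82420047 1149.65040197]
0.1 [265.99084234 565.25092819 230.74595715] [[-9.04848690e-01  4.25733152e-01 -3.61928604e-04]
 [ 4.25733294e-01  9.04848135e-01 -1.00741309e-03]
 [-1.01398729e-04 -1.06564147e-03 -9.99999427e-01]] 85.88132665437347
```

View pics/scene0.png

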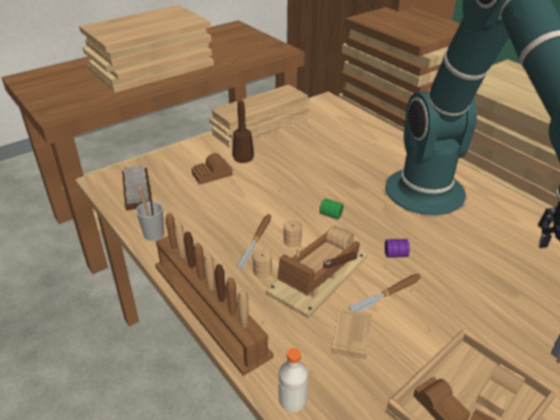

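View pics/top0.png

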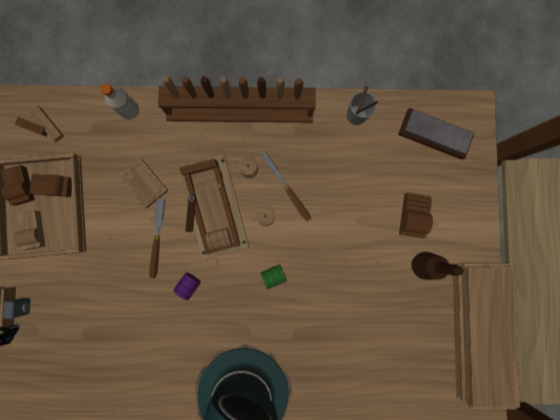

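The scene view shows the cradle at about (320,265), with the plain drum at its near foot (341,240). The top view shows the end stop at (198,168), the drum at (217,237) and the keeper at (191,212). The other candidates are the standing spares at (249,167) and (265,215), plus the green (274,276) and purple (187,286) drums. The plain drum lying in the gutter is the one that fits, and I'll confirm it in an enlarged crop.

Run:
```python
import cv2,numpy as np
t=cv2.imread("pics/top0.png")[150:262,165:277];s=cv2.imread("pics/scene0.png")[215:315,260:372]
t=cv2.convertScaleAbs(cv2.resize(t,(560,560),interpolation=cv2.INTER_CUBIC),alpha=1.7)
cv2.imwrite("pics/topc.png",t)
cv2.imwrite("pics/scenec.png",cv2.resize(s,(672,600),interpolation=cv2.INTER_CUBIC))
```

```text
(no output)
```

View pics/topc.png

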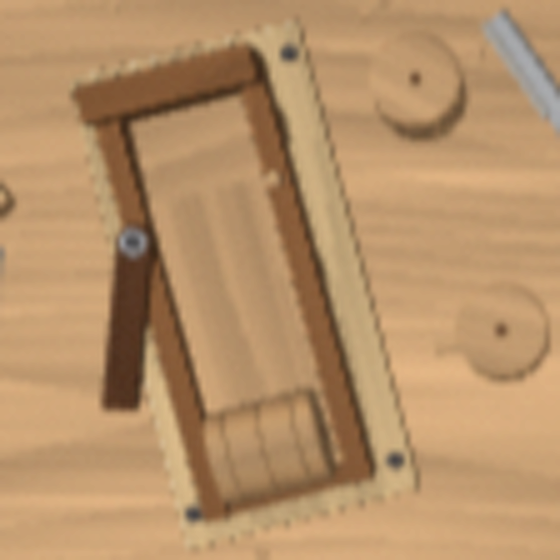

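View pics/scenec.png

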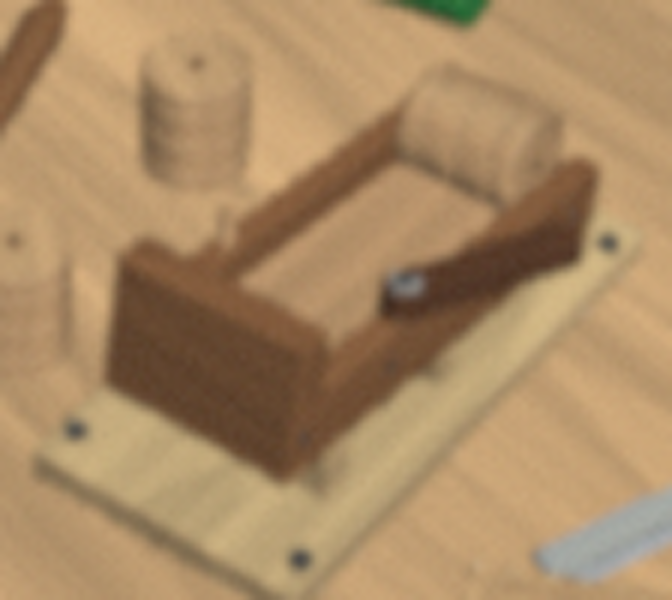

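The crops confirm the blank: the plain drum with three grooves lies at the foot, top crop (268,440). In the top crop the screw is at (132,241), the dowel top at (271,177), the keeper end at (121,408), and the stop's top corners at (72,88), (90,125), (264,83) and (252,45). Next I'll cast rays onto the known heights and fit x, y and yaw.

```bash
cat > h.py <<'E'
import cv2,numpy as np
from bench import *
a=np.radians(8);c8,s8=np.cos(a),np.sin(a)
def cast(im,uv,Z):
    R=cv2.Rodrigues(np.array(im["rvec"],float))[0];t=np.array(im["tvec"],float)
    d=R.T@np.array([(uv[0]-im["cx"])/im["fx"],(uv[1]-im["cy"])/im["fy"],1]);o=-R.T@t
    return o+d*(Z-o[2])/d[2]
def gh(p): return np.array([p[0]*c8-p[2]*s8,p[1],40+p[0]*s8+p[2]*c8])
def g2w(p,pose):
    q=gh(p);x,y,th=pose
    return np.array([x+q[0]*np.cos(th)-q[1]*np.sin(th),y+q[0]*np.sin(th)+q[1]*np.cos(th),q[2]])
E
python3 - <<'E'
from h import *
from scipy.spatial.transform import Rotation as Ro
T=get_image("top");S=get_image("scene")
tc=lambda u,v:((u+.5)/5-.5+165,(v+.5)/5-.5+150)
sc=lambda u,v:((u+.5)/6-.5+260,(v+.5)/6-.5+215)
L=[("screw",T,tc(132,241),(158,43.5,38)),("dowel",T,tc(271,177),(172,-43.5,44)),
("stopFL",T,tc(72,88),(250,51,52)),("stopNL",T,tc(90,125),(228,51,52)),("stopNR",T,tc(264,83),(228,-51,52)),("stopFR",T,tc(252,45),(250,-51,52)),
("Sscrew",S,sc(405,283),(158,43.5,38)),("Sdowel",S,sc(225,208),(172,-43.5,44))]
def fit(L):
    Q=np.array([gh(p)[:2] for *_,p in L]);P=np.array([cast(i,u,gh(p)[2])[:2] for _,i,u,p in L])
    q=Q-Q.mean(0);p=P-P.mean(0)
    th=np.arctan2((q[:,0]*p[:,1]-q[:,1]*p[:,0]).sum(),(q*p).sum());R=np.array([[np.cos(th),-np.sin(th)],[np.sin(th),np.cos(th)]])
    t=P.mean(0)-R@Q.mean(0);return (*t,th),P-(Q@R.T+t)
for k in(L[:6],L):
    pose,r=fit(k);print(np.round(pose,3),np.degrees(pose[2]));print(np.round(r,1).tolist())
np.save("pose.npy",pose)
for n,p in dict(drum=(23,0,28),pivot=(158,43.5,28.5),seat=(200,0,20),crest=(178,0,0)).items():print(n,g2w(p,pose).round(1))
pv=g2w((158,43.5,28.5),pose)
e=cast(T,tc(121,408),40+100*s8+36*c8);print("kend",e.round(1),np.hypot(*(e-pv)[:2]))
d=e-pv;b=np.arctan2(d[1],d[0])-pose[2];print("bar angle in gutter",b, "keeper",b+np.pi/2, (b+np.pi/2)%(2*np.pi))
print("drum top px centre",cast(T,tc(268,440),40+23*s8+50*c8).round(1))
E
```

```text
[4.43853e+02 6.54770e+01 2.48000e-01] 14.233984302529125
[[0.5, 1.0], [2.7, 2.3], [-1.1, 1.3], [-0.4, -3.2], [-0.8, -1.3], [-0.9, -0.0]]
[4.45241e+02 6.56080e+01 2.52000e-01] 14.428138786517888
[[-0.6, 0.4], [1.3, 1.6], [-2.2, 0.4], [-1.4, -4.0], [-2.2, -2.2], [-2.3, -1.0], [1.2, 2.1], [6.1, 2.7]]
drum [463.5  70.3  70.9]
pivot [582.1 145.7  90.2]
seat [634.4 114.3  87.6]
crest [615.9 109.5  64.8]
kend [485.1 152.1  89.6] 97.20465628922798
bar angle in gutter 2.8238241099011896 keeper 4.394620436696086 4.394620436696086
drum top px centre [467.2  67.4  92.7]
```

Keeper angle is about 1.9 rad and the gutter yaw about 0.25 rad, so both are consistent with the description. First I'll turn the tool so its x axis points downhill, then travel at height to a point behind the foot.

```bash
python3 -m jog '{"linear":[[0,0,0],[0,0,0],[0,0,0],[0,0,0],[0,0,0]],"roll":[-0.138,-0.138,-0.138,-0.138,-0.138],"gripper":[25,25,25,25,25]}' | tail -c 600
python3 -m jog '{"linear":[[-2,-40,0],[-2,-40,0],[-2,-40,0],[-2,-40,0],[0,-40,0]],"roll":[0,0,0,0,0],"gripper":[25,25,25,25,25]}' >/dev/null
python3 -m jog '{"linear":[[0,-40,0],[0,-40,0],[0,-40,0],[0,-40,0],[0,-40,0]],"roll":[0,0,0,0,0],"gripper":[25,25,25,25,25]}' >/dev/null
python3 -m jog '{"linear":[[0,-40,0],[0,-40,0],[0,-40,0],[0,0,0]],"roll":[0,0,0,0],"gripper":[25,25,25,25]}'
cat > rep.py <<'E'
from h import *
pose=(444.3,65.5,0.25)
s=get_state();p=np.array(s["tool_pos"]);R=np.array(s["orientation"]);th=pose[2]
d=p[:2]-pose[:2];h=np.array([d@[np.cos(th),np.sin(th)],d@[-np.sin(th),np.cos(th)]])
z=p[2]-40
print("t",s["time"],"tcp",p.round(1),"gutter",np.round([h[0]*c8+z*s8,h[1],z*c8-h[0]*s8],1),"yawerr",round(float(np.arctan2(-R[1,0],-R[0,0])-th),4),"zax",R[:,2].round(3),"F",np.round(s["ft_force"],1),"w",round(s["gripper_width"],1))
E
python3 rep.py
```

```text
time: 0.7
tool_pos: [266.0, 565.4, 231.1]
orientation: [[-0.967, -0.253, -0.0], [-0.253, 0.967, -0.0], [0.0, -0.0, -1.0]]
ft_force: [0.6, 0.0, 0.2]
gripper_width: 21.0
grip_force: 0.0
time: 2.1
tool_pos: [403.2, 59.6, 231.4]
orientation: [[-0.97, -0.242, 0.0], [-0.242, 0.97, -0.0], [-0.0, -0.001, -1.0]]
ft_force: [-0.2, 0.2, 0.6]
gripper_width: 21.2
grip_force: 0.0
t 2.1 tcp [403.2  59.6 231.4] gutter [-14.2   4.4 195.3] yawerr -0.0055 zax [ 0. -0. -1.] F [-0.2  0.2  0.6] w 21.2
```

```bash
python3 -m jog '{"linear":[[0,-4,30],[0,0,40],[0,0,40],[0,0,40],[0,0,21]],"roll":[0,0,0,0,0],"gripper":[25,25,25,25,25]}' >/dev/null
python3 -m jog '{"linear":[[-3,0,0],[-3,0,0],[-3,0,0],[0,0,0]],"roll":[0,0,0,0],"gripper":[25,25,25,25]}' >/dev/null
python3 rep.py
python3 - <<'E'
from h import *
i=get_image("scene");cv2.imwrite("pics/s2.png",cv2.resize(i["color"][205:305,270:410,::-1],(784,560),interpolation=cv2.INTER_CUBIC))
E
```

```text
t 3.0 tcp [413.5  62.5  61.5] gutter [-27.3   4.7  25.5] yawerr 0.0004 zax [ 0.002  0.001 -1.   ] F [0.3 0.2 0.1] w 21.3
```

View pics/s2.png

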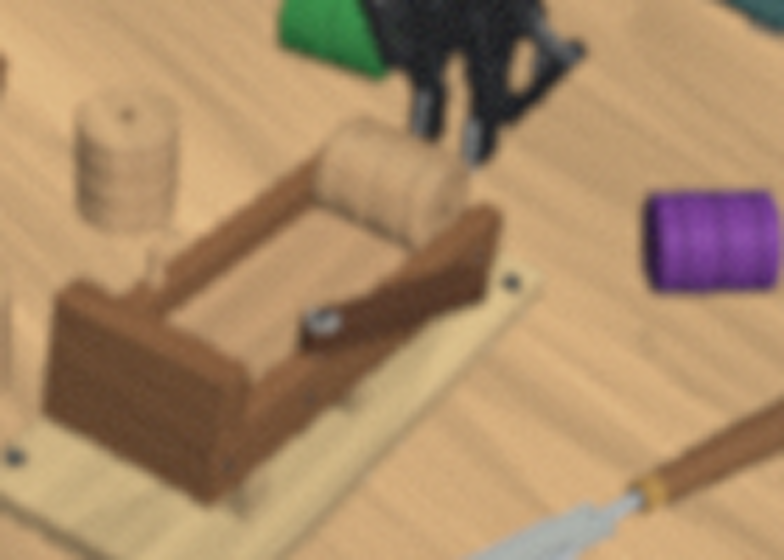

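The two fingers stand just behind the drum, at (430,110) and (475,140) in the crop, slightly left of centre. I'll correct that and start pushing gently up the slope.

```bash
python3 -m jog '{"linear":[[-2,-2.5,1],[-2,-2.5,0],[-2,0,0],[-2,0,0],[-2,0,0]],"roll":[0,0,0,0,0],"gripper":[25,25,25,25,25]}' >/dev/null; python3 rep.py
python3 -m jog '{"linear":[[-3,0,-0.4],[-3,0,-0.4],[-3,0,-0.4],[-3,0,-0.4],[-3,0,-0.4]],"roll":[0,0,0,0,0],"gripper":[25,25,25,25,25]}' >/dev/null; python3 rep.py
python3 -m jog '{"linear":[[-4,0,-0.6],[-4,0,-0.6],[-4,0,-0.6],[-4,0,-0.6],[-4,0,-0.6]],"roll":[0,0,0,0,0],"gripper":[25,25,25,25,25]}' >/dev/null; python3 rep.py
python3 - <<'E'
from h import *
i=get_image("top");cv2.imwrite("pics/t3.png",cv2.convertScaleAbs(cv2.resize(i["color"][150:262,165:277,::-1],(560,560),interpolation=cv2.INTER_CUBIC),alpha=1.7))
E
```

```text
t 3.55 tcp [423.4  59.7  59.3] gutter [-18.8  -0.4  22.1] yawerr 0.0002 zax [-0. -0. -1.] F [-0.7  0.2  0. ] w 21.1
t 4.05 tcp [438.   63.4  61.3] gutter [-3.6 -0.4 22.1] yawerr 0.0002 zax [-0. -0. -1.] F [-1.3  1.   0.7] w 21.1
t 4.55 tcp [457.5  68.4  64.4] gutter [16.7 -0.5 22.2] yawerr 0.0002 zax [ 0. -0. -1.] F [-1.6 -0.1 -0.3] w 21.3
```

View pics/t3.png

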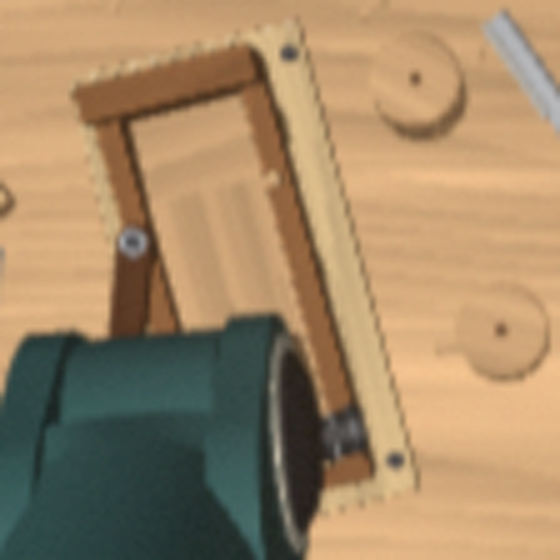

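The arm hides the drum in the top view, so I'll use the scene view from here. Continuing up the slope.

```bash
python3 -m jog '{"linear":[[-5,0,-0.7],[-5,0,-0.7],[-5,0,-0.7],[-5,0,-0.7],[-5,0,-0.7]],"roll":[0,0,0,0,0],"gripper":[25,25,25,25,25]}' >/dev/null; python3 rep.py
python3 -m jog '{"linear":[[-5,0,-0.7],[-5,0,-0.7],[-5,0,-0.7],[-5,0,-0.7],[-5,0,-0.7]],"roll":[0,0,0,0,0],"gripper":[25,25,25,25,25]}' >/dev/null; python3 rep.py
python3 -m jog '{"linear":[[-5,0,-0.7],[-5,0,-0.7],[-5,0,-0.7],[-5,0,-0.7],[-5,0,-0.7]],"roll":[0,0,0,0,0],"gripper":[25,25,25,25,25]}' >/dev/null; python3 rep.py
python3 - <<'E'
from h import *
i=get_image("scene");cv2.imwrite("pics/s4.png",cv2.resize(i["color"][205:305,270:410,::-1],(784,560),interpolation=cv2.INTER_CUBIC))
E
```

```text
t 5.1 tcp [481.8  74.6  67.9] gutter [42.1 -0.5 22.2] yawerr 0.0001 zax [-0. -0. -1.] F [-1.5 -0.1  0.9] w 21.2
t 5.6 tcp [506.   80.8  71.4] gutter [67.3 -0.5 22.2] yawerr 0.0001 zax [ 0. -0. -1.] F [-0.1 -0.7  1. ] w 21.1
t 6.1 tcp [530.2  87.   74.8] gutter [92.5 -0.4 22.2] yawerr 0.0002 zax [-0. -0. -1.] F [-1.  -0.7  0.4] w 21.3
```

View pics/s4.png

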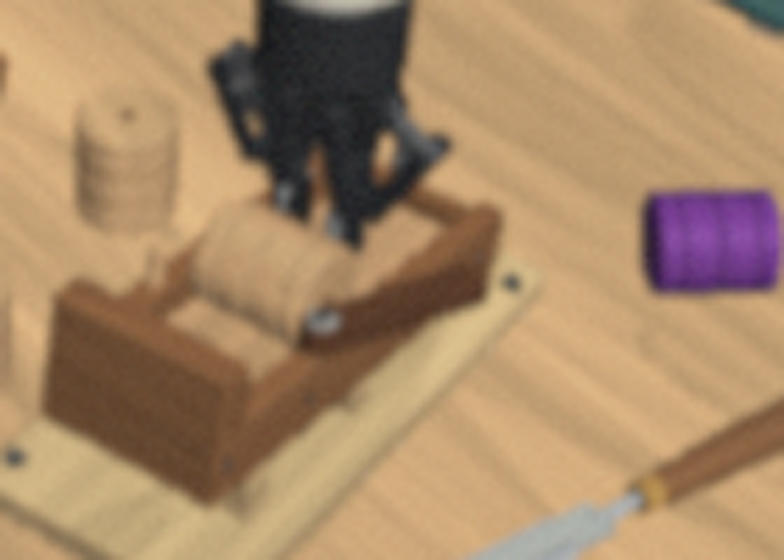

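The drum has rolled straight to just past the keeper screw: its centre is at about (270,270) in the crop, the keeper is untouched and the forces are tiny. I'll push it over the crest.

```bash
python3 -m jog '{"linear":[[-5,0,-0.7],[-5,0,-0.7],[-5,0,-0.7],[-5,0,-0.7],[-5,0,-0.7]],"roll":[0,0,0,0,0],"gripper":[25,25,25,25,25]}' >/dev/null; python3 rep.py
python3 -m jog '{"linear":[[-4,0,-0.6],[-4,0,-0.6],[-4,0,-0.6],[-4,0,-0.6],[-3,0,-0.4]],"roll":[0,0,0,0,0],"gripper":[25,25,25,25,25]}' >/dev/null; python3 rep.py
python3 -m jog '{"linear":[[-3,0,-0.4],[-3,0,-0.4],[-3,0,-0.4],[-3,0,-0.4],[0,0,0]],"roll":[0,0,0,0,0],"gripper":[25,25,25,25,25]}' >/dev/null; python3 rep.py
python3 - <<'E'
from h import *
i=get_image("scene");cv2.imwrite("pics/s5.png",cv2.resize(i["color"][205:305,270:410,::-1],(784,560),interpolation=cv2.INTER_CUBIC))
E
```

```text
t 6.65 tcp [554.4  93.2  78.4] gutter [117.8  -0.4  22.2] yawerr 0.0002 zax [ 0. -0. -1.] F [-0.7 -0.1  1.5] w 21.5
t 7.15 tcp [572.8  97.9  81.1] gutter [137.   -0.4  22.3] yawerr 0.0003 zax [ 0. -0. -1.] F [-2.4 -0.3  0.3] w 21.2
t 7.65 tcp [584.4 100.9  82.8] gutter [149.1  -0.4  22.2] yawerr 0.0003 zax [ 0. -0. -1.] F [-0.5  0.6  0. ] w 21.4
```

View pics/s5.png

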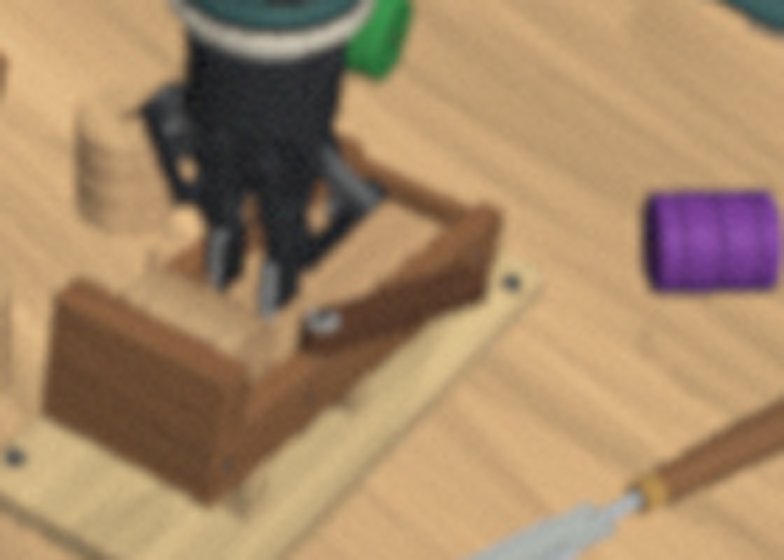

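The drum has dropped in against the stop, with its top edge visible behind the stop at about (190,300) to (265,350) in the crop. I'll back off, lift, close the fingers and move over to the outer side of the keeper. The arc for the keeper push gets computed meanwhile.

```bash
python3 -m jog '{"linear":[[8,0,0],[8,0,-10],[4,0,-30],[0,0,-30],[0,0,-30]],"roll":[0,0,0,0,0],"gripper":[25,25,25,25,25]}' >/dev/null
python3 -m jog '{"linear":[[5,20,0],[5,25,0],[5,30,0],[5,30,0],[0,0,0]],"roll":[0,0,0,0,0],"gripper":[0,0,0,0,0]}' >/dev/null; python3 rep.py
python3 - <<'E'
from h import *
pose=(444.3,65.5,0.25)
prev=None
for k in [1.89,1.7,1.5,1.3,1.1,.9,.7,.5,.35,.2,.1,.0,-.03]:
    n=np.array([-np.cos(k),np.sin(k)]);d=np.array([-np.sin(k),-np.cos(k)])
    c=np.array([158,43.5])+70*d+(10+11*abs(n[0])+14.5*abs(n[1]))*n
    h=gh((*c,27))
    t=np.array([-h[0],h[1],-h[2]])
    print(k,"gutter",c.round(1),"world",g2w((*c,27),pose).round(1),"step tool",None if prev is None else (t-prev).round(1));prev=t
i=get_image("scene");cv2.imwrite("pics/s6.png",cv2.resize(i["color"][205:305,270:410,::-1],(784,560),interpolation=cv2.INTER_CUBIC))
E
```

```text
t 8.7 tcp [517.  196.3 183.4] gutter [121.7 108.7 127.7] yawerr 0.0053 zax [-0.     0.001 -1.   ] F [0.4 0.2 0. ] w 0.0
1.89 gutter [100.1  91.3] world [514.1 177.6  80.7] step tool None
1.7 gutter [91.9 78.1] world [509.5 162.8  79.5] step tool [  8.1 -13.2   1.1]
1.5 gutter [86.4 63.7] world [507.8 147.5  78.8] step tool [  5.5 -14.4   0.8]
1.3 gutter [83.4 50.7] world [508.1 134.1  78.3] step tool [  3.  -13.    0.4]
1.1 gutter [83.  36.6] world [511.2 120.4  78.3] step tool [  0.4 -14.1   0.1]
0.9 gutter [85.6 22.1] world [517.4 106.9  78.7] step tool [ -2.7 -14.5  -0.4]
0.7 gutter [91.7  7.8] world [526.7  94.6  79.5] step tool [ -6.  -14.2  -0.8]
0.5 gutter [101.1  -5.2] world [538.9  84.3  80.8] step tool [ -9.3 -13.   -1.3]
0.35 gutter [110.2 -13.6] world [549.8  78.4  82.1] step tool [-9.  -8.4 -1.3]
0.2 gutter [120.9 -20.4] world [561.7  74.4  83.6] step tool [-10.6  -6.8  -1.5]
0.1 gutter [128.7 -23.9] world [570.1  72.9  84.7] step tool [-7.8 -3.5 -1.1]
0.0 gutter [137.  -26.5] world [578.7  72.5  85.8] step tool [-8.2 -2.6 -1.2]
-0.03 gutter [138.7 -27.1] world [580.4  72.3  86. ] step tool [-1.7 -0.6 -0.2]
```

View pics/s6.png

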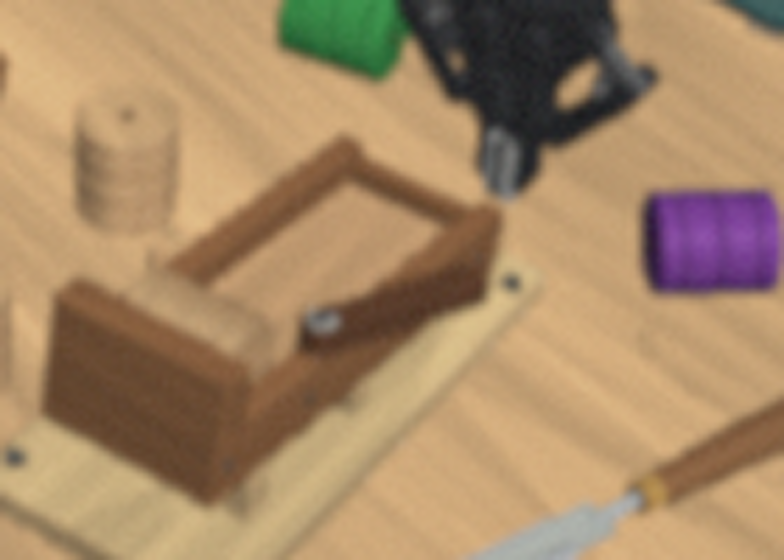

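The drum is seated at (200,315) and the keeper is still open. The shut fingers are outside the keeper. I'll descend and swing the keeper, checking partway.

```bash
python3 -m jog '{"linear":[[0,0,30],[0,0,30],[0,0,30],[0,0,12],[0,0,0]],"roll":[0,0,0,0,0],"gripper":[0,0,0,0,0]}' >/dev/null; python3 rep.py
python3 -m jog '{"linear":[[2,-4,0],[2,-4,0],[2,-5,0],[2,-5,0],[0,0,0]],"roll":[0,0,0,0,0],"gripper":[0,0,0,0,0]}' >/dev/null; python3 rep.py
python3 -m jog '{"linear":[[4,-6.5,0.5],[4,-6.5,0.5],[2.5,-7,0.4],[2.5,-7,0.4],[0,0,0]],"roll":[0,0,0,0,0],"gripper":[0,0,0,0,0]}' >/dev/null; python3 rep.py
python3 -m jog '{"linear":[[1.5,-6.5,0.2],[1.5,-6.5,0.2],[0.2,-7,0],[0.2,-7,0],[0,0,0]],"roll":[0,0,0,0,0],"gripper":[0,0,0,0,0]}' >/dev/null; python3 rep.py
python3 - <<'E'
from h import *
i=get_image("scene");cv2.imwrite("pics/s7.png",cv2.resize(i["color"][205:305,270:410,::-1],(784,560),interpolation=cv2.INTER_CUBIC))
E
```

```text
t 9.25 tcp [518.7 191.5  80. ] gutter [107.9 103.7  25.2] yawerr -0.0007 zax [-0.002 -0.001 -1.   ] F [-0.2 -0.6  0.4] w -0.4
t 9.75 tcp [516.1 172.2  81.1] gutter [100.8  85.6  27.4] yawerr -0.0009 zax [ 0. -0. -1.] F [-0.8 -1.4 -0.7] w -0.2
t 10.25 tcp [510.  142.4  78.8] gutter [87.3 58.3 27. ] yawerr -0.0012 zax [-0.    -0.001 -1.   ] F [ 0.4 -1.   0.3] w 0.2
t 10.75 tcp [513.8 115.5  78.5] gutter [84.3 31.3 27.1] yawerr -0.0012 zax [ 0. -0. -1.] F [ 0.1 -0.3 -0.9] w 0.3
```

View pics/s7.png

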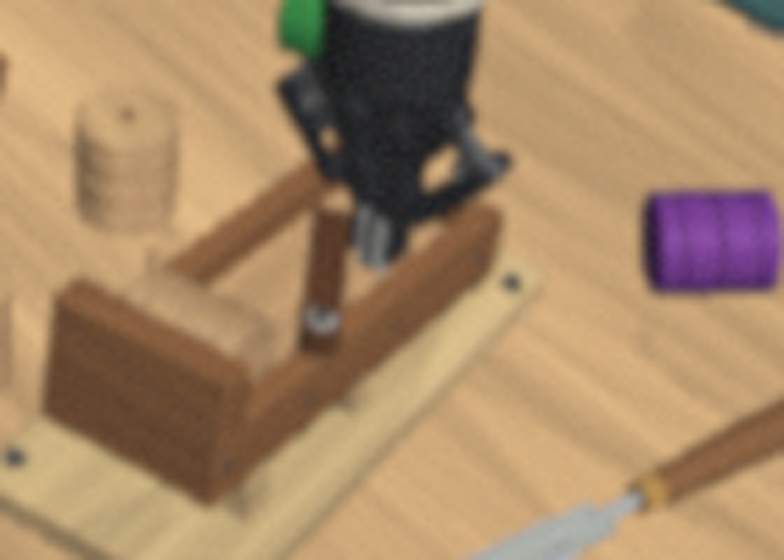

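The keeper bar is following the fingers: it now points from the screw (320,320) to (330,215), so it is about half closed. Continuing along the arc.

```bash
python3 -m jog '{"linear":[[-0.5,-4.5,-0.2],[-0.8,-4.5,-0.2],[-3,-7,-0.4],[-3,-7,-0.4],[0,0,0]],"roll":[0,0,0,0,0],"gripper":[0,0,0,0,0]}' >/dev/null; python3 rep.py
python3 -m jog '{"linear":[[-4.7,-6.5,-0.7],[-4.7,-6.5,-0.7],[-4.5,-4.2,-0.7],[-4.5,-4.2,-0.7],[0,0,0]],"roll":[0,0,0,0,0],"gripper":[0,0,0,0,0]}' >/dev/null; python3 rep.py
python3 -m jog '{"linear":[[-5.3,-3.4,-0.8],[-5.3,-3.4,-0.8],[-4,-1.8,-0.6],[-4,-1.8,-0.6],[0,0,0]],"roll":[0,0,0,0,0],"gripper":[0,0,0,0,0]}' >/dev/null; python3 rep.py
python3 -m jog '{"linear":[[-2,-0.6,-0.3],[-2,-0.6,-0.3],[0,0,0]],"roll":[0,0,0],"gripper":[0,0,0]}' >/dev/null; python3 rep.py
python3 -m jog '{"linear":[[-1.5,-0.5,-0.2],[-1,0,-0.2],[0,0,0]],"roll":[0,0,0],"gripper":[0,0,0]}' >/dev/null; python3 rep.py
```

```text
t 11.3 tcp [527.1  95.1  79.8] gutter [92.2  8.2 27.2] yawerr -0.0013 zax [ 0.001 -0.    -1.   ] F [0.4 0.6 0.1] w -0.2
t 11.8 tcp [550.1  79.6  82.6] gutter [110.9 -12.5  27.4] yawerr -0.0005 zax [ 0. -0. -1.] F [-0.3  0.2  1.3] w 0.1
t 12.3 tcp [570.6  74.5  85.4] gutter [129.7 -22.5  27.6] yawerr 0.0 zax [ 0. -0. -1.] F [-0.   0.4  0. ] w -0.0
t 12.6 tcp [574.3  74.5  85.9] gutter [133.4 -23.4  27.6] yawerr 0.0003 zax [ 0. -0. -1.] F [-0.1 -0.1  0.2] w -0.2
t 12.9 tcp [576.8  74.6  86.3] gutter [135.8 -24.   27.7] yawerr 0.0002 zax [ 0. -0. -1.] F [ 0.2  0.4 -0.5] w -0.3
```

Now 1 mm steps until the force rises against the hard stop.

```bash
python3 -m jog '{"linear":[[-1,0,-0.1],[0,0,0]],"roll":[0,0],"gripper":[0,0]}' >/dev/null; python3 rep.py
python3 -m jog '{"linear":[[-1,0,-0.1],[0,0,0]],"roll":[0,0],"gripper":[0,0]}' >/dev/null; python3 rep.py
python3 -m jog '{"linear":[[-1,0,-0.1],[0,0,0]],"roll":[0,0],"gripper":[0,0]}' >/dev/null; python3 rep.py
```

```text
t 13.1 tcp [577.6  74.8  86.4] gutter [136.6 -24.   27.6] yawerr 0.0001 zax [-0. -0. -1.] F [-0.9 -0.6  0.7] w 0.2
t 13.3 tcp [577.9  74.9  86.2] gutter [136.9 -24.   27.4] yawerr 0.0001 zax [-0.002 -0.    -1.   ] F [-5.7 -2.5  2.8] w -0.1
t 13.5 tcp [578.2  74.8  86.1] gutter [137.2 -24.1  27.3] yawerr -0.0001 zax [-0.003 -0.001 -1.   ] F [-10.9  -3.8   4.3] w 0.2
```

The hard stop was reached at x of about 137, as predicted, with about 11 N. I'll back off, lift clear and verify numerically with a dark-bar mask, since the picture allowance is used up.

```bash
python3 -m jog '{"linear":[[3,0,0.3],[6,0,0],[10,0,-10],[10,0,-30],[10,0,-30]],"roll":[0,0,0,0,0],"gripper":[0,0,0,0,0]}' >/dev/null
python3 -m jog '{"linear":[[40,0,-30],[40,0,-30],[40,0,-20],[20,0,0],[0,0,0]],"roll":[0,0,0,0,0],"gripper":[0,0,0,0,0]}' >/dev/null; python3 rep.py
python3 - <<'E'
from h import *
pose=(444.3,65.5,0.25)
def proj(im,p): 
    return cv2.projectPoints(np.array([p],float),np.array(im["rvec"],float),np.array(im["tvec"],float),np.array([[im["fx"],0,im["cx"]],[0,im["fy"],im["cy"]],[0,0,1]]),None)[0].ravel()
S=get_image("scene");g=S["color"].astype(int)
for nm,f in(("along shut bar",lambda k:(158,43.5-k,36)),("across bar at y=-20",lambda k:(125+k*.6,-20,36)),("drum top row x=200..",lambda k:(170+k*.6,0,48))):
    print(nm,[(k,g[tuple(np.round(proj(S,g2w(f(k),pose))[::-1]).astype(int))].tolist()) for k in range(0,101,10)])
hsv=cv2.cvtColor(S["color"],cv2.COLOR_RGB2HSV);lo=proj(S,g2w((150,0,36),pose)).astype(int);print("centre",lo)
m=(g.sum(2)<190)&(hsv[...,1]>70);m2=np.zeros_like(m);m2[lo[1]-30:lo[1]+30,lo[0]-30:lo[0]+30]=1
n,lab,st,ce=cv2.connectedComponentsWithStats((m&m2).astype(np.uint8))
for i in range(1,n):
    if st[i,4]>25:
        pts=np.argwhere(lab==i)[:,::-1].astype(np.float32);l=cv2.fitLine(pts,cv2.DIST_L2,0,.01,.01).ravel();A=cast(S,l[2:]-12*l[:2],92)[:2];B=cast(S,l[2:]+12*l[:2],92)[:2];print(st[i],ce[i],"world line dir deg rel to gutter y",np.degrees(np.arctan2(*(B-A)[::-1]))-90-np.degrees(.25))
E
```

```text
t 14.5 tcp [404.   30.4 237.6] gutter [-19.7 -24.  202.3] yawerr -0.0003 zax [ 0.002  0.001 -1.   ] F [ 0.  -0.  -0.4] w 0.0
along shut bar [(0, [112, 110, 108]), (10, [105, 85, 72]), (20, [101, 71, 50]), (30, [90, 62, 42]), (40, [99, 69, 50]), (50, [90, 61, 40]), (60, [88, 57, 40]), (70, [97, 66, 47]), (80, [93, 66, 47]), (90, [113, 85, 63]), (100, [184, 148, 106])]
across bar at y=-20 [(0, [116, 82, 54]), (10, [120, 85, 58]), (20, [122, 87, 58]), (30, [120, 84, 58]), (40, [109, 74, 49]), (50, [91, 61, 41]), (60, [89, 60, 43]), (70, [86, 57, 40]), (80, [88, 64, 45]), (90, [143, 114, 81]), (100, [166, 134, 97])]
drum top row x=200.. [(0, [108, 75, 55]), (10, [86, 55, 40]), (20, [86, 58, 41]), (30, [99, 73, 53]), (40, [145, 115, 85]), (50, [167, 137, 100]), (60, [174, 144, 107]), (70, [174, 144, 106]), (80, [187, 153, 114]), (90, [186, 153, 112]), (100, [161, 126, 89])]
centre [315 253]
[301 250  13   8  26] [307.03846154 253.26923077] world line dir deg rel to gutter y 2.588349968185099
[316 257  13  11  31] [322.25806452 263.19354839] world line dir deg rel to gutter y -13.15873898629107
```

The dark bar lies along the predicted shut line for its whole length, it met the hard stop where expected, and the drum shows light wood at the seat. The robot is clear, so I'm handing in.

```bash
python3 -c "
from bench import *
print(hand_in())"
```

```text
the job is handed in; nothing more can be done
None
```

The drum is rolled into the seat against the end stop, the keeper is pushed shut to its hard stop behind it, and the job is handed in with the arm clear; the hand-in gave no verdict.

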